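# Pump the lever lift to bring the beaker up to the probe

## Robot

A 7-joint arm with a two-finger parallel gripper is mounted at the origin on the work surface. World frame = base frame: x ahead of the robot, y to its left, z up, the work surface at z = 0. Lengths are in m, angles in rad, forces in N, time in s.
With the tool pointing down it reaches from about 0.425 to 0.925 m from the base axis. Payload 6.8 kg.
Tool frame: the origin (TCP) lies midway between the tips of the shut fingers; the grasp point (between the pads) lies bot.grip_point_offset behind it (bot.grip_point_offset is the distance from the TCP to the grasp point, in m); z points along the fingers, y is the line along which they close (so a half turn about z gives the same grasp; the last joint's range is limited). The gripper opens to 85 mm and grips with 20 to 120 N. Pads are 22 mm wide; open, the fingers measure 114 mm over their backs; the gripper's body (76 mm by 85 mm) begins 54 mm behind the grasp point. The pads swing forward as they close: fully open they stand 13 mm farther back than shut.
Start: joints at [1.149, 0.477, 0.022, 1.555, -0.011, 1.109, -0.083], TCP at [0.208, -0.642, 0.231] pointing down, gripper open.
Joint ranges: [-2.96, 2.96], [-0.34, 2.1], [-1.41, 1.46], [0.24, 2.44], [-1.37, 4.51], [0.17, 1.92], [-2.96, 2.96]. Speed limits (rad/s): [2.39, 2.39, 3.14, 3.14, 3.14, 3.14, 3.14].

## Interface

Orientations are given as a unit quaternion [w, x, y, z].
In Python, from station import get_obs, cams, job, bot gives the robot as it stands.
- The arm moves only by the tool arm_command, never from a script. Its argument "rows" is a list that holds one entry, the list of rows, each a list of 5 numbers: the finger opening in mm, from 0 to 85.4, then the shift along the world's x, y, z in units of 60 mm (1.0 is 60 mm), then the turn about the world's z in units of 0.08 rad (1.0 is 0.08 rad). In form: [[[grip, x, y, z, turn], ...]]. A call has exactly 10 rows; each row shifts and turns the commanded pose from where the row before left it; what a row does not reach is not made up. A row lasts 1/8 s, in which the tool goes at most 62.5 mm and 10.7 degrees, less where a joint would pass 70% of its speed; a pose out of reach is approached as far as the arm can. A call with a number of a shift or a turn outside -1 to 1 is refused whole. A call with a gripper value outside its range is refused whole. The fingers move at their own pace and stop on an object; "newtons" is the grip in N (left out, the last holds). Time passes only in rows, so rows that do not move let the fingers close, or fill a call up. It gives the time, the measured TCP pose, the force, the opening and the grip force at its end, in the units of the state.
- get_obs(): the state, without advancing time (a new reading comes with each control period).
- cams.read_camera(name): name is "scene" or "top" or "wrist"; returns the picture (420x560x3 uint8, red, green, blue); there is no depth.
- cams.camera_params(name): a dict with "K" (3x3 intrinsics, pixels), "extrinsics" (4x4, takes a point from camera to world coordinates). Camera axes: x right, y down, z forward; pixel columns grow to the right and rows downward; lengths in m; the calibration is good to about 2 mm. A picture is of the moment at which its call begins: read the wrist's pose just before it. camera_params takes no time and is no camera call; for the wrist camera it gives the pose at the moment of the call.
- job.hand_in(): hands the job in; it is judged then, once.
The state is a dict: "t": time; "q": joint angles; "joint_vel": joint speeds; "joint_torque": joint torques, N m; "eef_pos": TCP position; "tool_rot": TCP orientation; "contact_force": force on the tool from outside, world axes, zero at the start; "torque": the same for the moment, N m; "gripper_width": opening from 0.0 (shut) to 1.0 (fully open); "grasp_force": force on a finger pad.
Only numpy, scipy, OpenCV 4.12 (cv2) and the standard library are available. Lean on these libraries where they do the work, as an engineer would, in place of code of your own. Each camera call takes 0.05 s, during which the arm holds its last target. There are 200 camera calls.

## Task

Get the measuring station ready: pump the handle of the lever lift, one click a stroke, to raise the beaker until the tip of the fixed probe above it hangs in the lower half of the beaker, clear of the bottom. Do not touch the beaker or its platform, do not shift the probe, leave the bottle, measuring cylinder and mortar beside it where they stand, and let go of the handle at the end.

Things in the scene. Friction and masses are not known exactly. Their poses are not given: they have to be found in the camera images.
- jack: The fixed lever lift in its rod frame. Origin: on the table under the toothed rack; z up, x from the handle end to the beaker end (away from the robot). Grey housing: x -90 to 10, y -34 to 34 mm, 243 mm high, on a 12 mm base plate (x -115 to 105, y -65 to 65 mm). Frame of 13 mm steel rods: uprights at x -155 and 72, y -165 and 165 mm; front, rear and side rails between them, 323 mm high.
- front_rail (a point): Middle of the front rail (13 mm rod along the jack's y, 323 mm above the table, jack x -155 mm). It passes right above the handle, so the handle cannot be taken from straight above: come in from the front, under the rail, with the tool leaning 25 to 35 degrees (fingers pointing down and along the jack's +x).
- lever (a joint): Hand lever's angle in rad: 0 = handle at its upper stop, 0.38 = pushed down to its lower stop; starts between 0 and 0.25. Turns about a level axis along the jack's y. No return spring: it stays where it is left (friction 0.25 N m); pushing it down takes about 6 to 14 N at the grip. Full down stroke = one tooth; then draw it fully up for the next. Strokes under 0.34 rad may gain nothing.
- lever_hinge (a point): Point on the lever's turning axis, in the middle of the housing, 146 mm above the table; fixed.
- lever_grip (a point): Centre of the black round hand grip (18 mm diameter, from 90 to 127 mm out from the hinge), 113 mm from the hinge towards the jack's -x. The line from hinge to grip rises (0.42 - joint value) rad above level: 0.42 at the upper stop, 0.04 at the lower, so the grip's height goes from 192 to 151 mm. Nothing within 50 mm beside it.
- carriage: Toothed rack with bracket, round platform (76 mm across) and the glass beaker clamped on it; slides only up, held by a ratchet, and cannot be lowered. Origin: at the jack's origin when fully down; starts 0 to 24 mm up. Each full stroke raises it one 12 mm tooth: it rises up to 16 mm during the down stroke and settles back on its tooth as the handle goes up.
- beaker_floor (a point): Centre of the inside bottom of the beaker, 52 mm from the jack's origin along its x. The beaker is 58 mm across, its rim is 65 mm above this point, so the lower half reaches up to 32 mm above this point.
- probe_tip (a point): Lower tip of the grey rod-shaped probe (12 mm diameter), which hangs upright over the middle of the beaker. 140 to 165 mm above the table; it does not move with the lift.
- reagent_bottle: Bystander: white jar 72 mm across, 150 mm high, red cap, to the left (+y) of the jack's frame. Origin: centre of its underside.
- measuring_cylinder: Bystander: clear cylinder 32 mm thick, 168 mm high, on a foot 64 mm across, to the right (-y) of the frame. Origin: centre of its underside.
- mortar: Bystander: white bowl 80 mm across, 50 mm high, to the right (-y) of the frame. Origin: centre of its underside.

How it is judged:
By the outcome, as a careful person would: the job done as asked, in the order asked, and still so for the second after the job is handed in, with the robot touching nothing.
It also fails if it takes over 56 s, if anything falls off the work surface, if the arm or the gripper's body presses on something with over 40 N, if the wrist force passes 120 N, or if a joint passes its speed limit or range.

## Working session

There is one attempt and no reset: what is moved stays moved. The work goes in short steps, Python scripts to look and compute and a tool call to move; the robot and the scene stay as the last step left them, time stands still between calls to the robot, and variables do not carry over. Pictures are saved under pics/ and viewed, at most 12 in all, crops included, and the job is handed in when it is done.

Besides the shell and the picture viewer there is one more tool, called by a JSON object that holds its "op" and its "data", one argument or row to a line. arm_command: Moves the arm, as the interface text tells. Its arguments: {"type":"object","properties":{"rows":{"type":"array"},"newtons":{"type":"number"}},"required":["rows"]}

```bash
mkdir -p pics; ls
python3 - <<'E'
from station import get_obs,cams,job,bot
import cv2,numpy as np
o=get_obs();print({k:np.round(v,3).tolist() for k,v in o.items()});print(bot.grip_point_offset,dir(bot))
a=[cams.read_camera(n) for n in("scene","top")]
for n,i in zip(("scene","top"),a):
    cv2.imwrite(f"pics/{n}0.png",i[:,:,::-1]);p=cams.camera_params(n);print(n,np.round(p["K"],1).tolist(),np.round(p["extrinsics"],4).tolist())
    cv2.imwrite(f"pics/{n}0b.png",cv2.resize(i[:,:,::-1],(800,600),interpolation=cv2.INTER_CUBIC))
E
```

```text
pics
{'t': 0.0, 'q': [1.149, 0.478, 0.022, 1.556, -0.011, 1.109, -0.083], 'joint_vel': [-0.0, -0.001, -0.001, 0.001, 0.001, -0.002, 0.001], 'joint_torque': [0.0, -59.645, 1.608, -28.119, 0.012, 0.009, 0.0], 'eef_pos': [0.208, -0.641, 0.23], 'tool_rot': [-0.001, 0.988, 0.156, -0.0], 'contact_force': [0.176, 0.282, -0.34], 'torque': [0.012, 0.024, -0.044], 'grasp_force': 0.0, 'gripper_width': 0.996}
0.0187 ['PlanningError', '__class__', '__delattr__', '__dict__', '__dir__', '__doc__', '__eq__', '__format__', '__ge__', '__getattribute__', '__getstate__', '__gt__', '__hash__', '__init__', '__init_subclass__', '__le__', '__lt__', '__module__', '__ne__', '__new__', '__reduce__', '__reduce_ex__', '__repr__', '__setattr__', '__sizeof__', '__str__', '__subclasshook__', '__weakref__', 'grip_point_offset']
scene [[483.3, 0.0, 279.3], [0.0, 483.3, 207.3], [0.0, 0.0, 1.0]] [[0.7128, 0.604, -0.3566, 1.0429], [0.7013, -0.6051, 0.3769, -0.4668], [0.0119, -0.5187, -0.8549, 1.2607], [0.0, 0.0, 0.0, 1.0]]
top [[432.6, 0.0, 284.2], [0.0, 432.6, 209.9], [0.0, 0.0, 1.0]] [[0.0027, -0.9968, 0.0803, 0.528], [-0.9999, -0.0018, 0.0114, 0.0168], [-0.0112, -0.0803, -0.9967, 1.3572], [0.0, 0.0, 0.0, 1.0]]
```

View pics/scene0b.png

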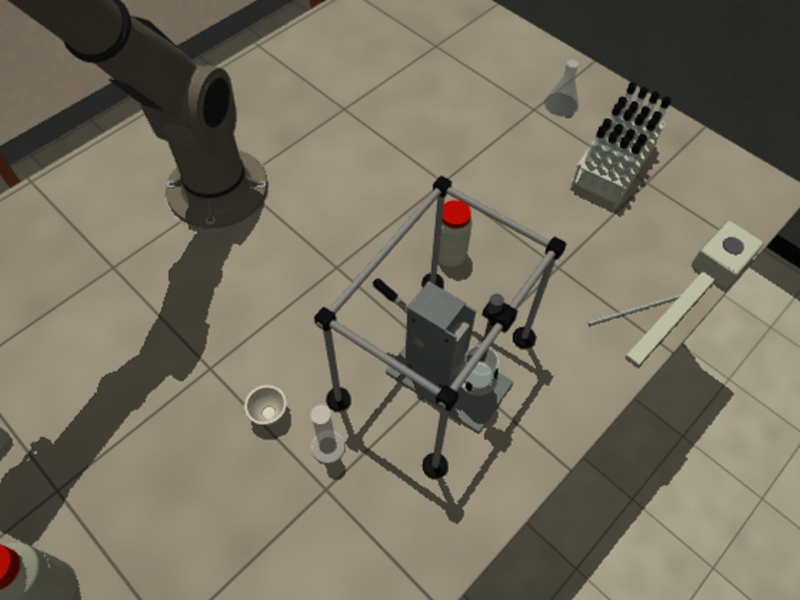

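View pics/top0b.png

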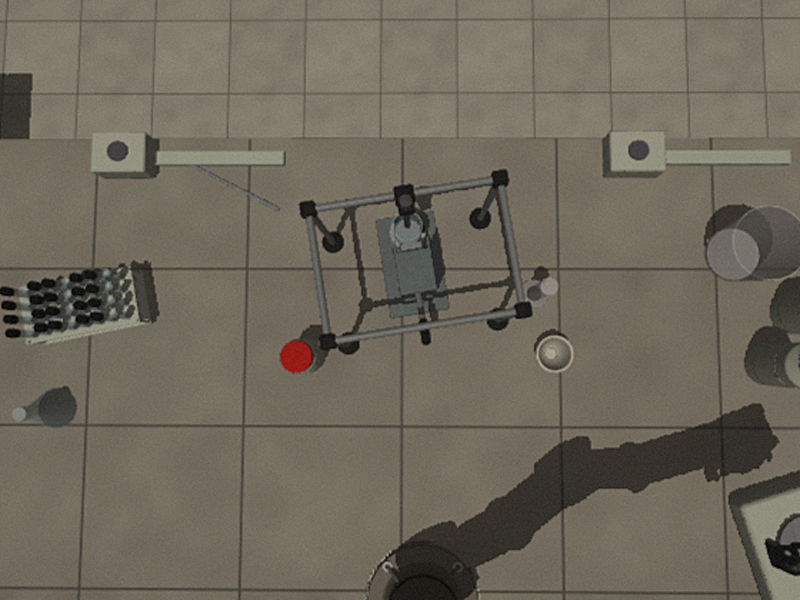

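Scene (800x600 scale): the frame's top corners are at (442,186) front-left, (325,318) front-right, (556,247) rear-left and (447,397) rear-right, and the grip at about (385,290). Top: corners at (328,341), (523,310), (308,209) and (500,178), grip at about (425,334), bottle (297,356), mortar (554,354).

```bash
cat > h.py <<'E'
from station import get_obs,cams,job,bot
import cv2,numpy as np
from scipy.spatial.transform import Rotation as R
def P(n):
    p=cams.camera_params(n);return np.array(p["K"]),np.array(p["extrinsics"])
def ray(n,uv,pr=None):
    K,E=pr or P(n);d=E[:3,:3]@np.linalg.solve(K,[*uv,1]);return E[:3,3],d
def atz(n,uv,z):
    o,d=ray(n,uv);return o+d*(z-o[2])/d[2]
def tri(rays):
    A=0;b=0
    for o,d in rays:
        d=d/np.linalg.norm(d);M=np.eye(3)-np.outer(d,d);A=A+M;b=b+M@o
    return np.linalg.solve(A,b)
def proj(n,X,pr=None):
    K,E=pr or P(n);c=E[:3,:3].T@(np.atleast_2d(X)-E[:3,3]).T;u=K@c;return (u[:2]/u[2]).T
def st():
    o=get_obs();q=o["tool_rot"];r=R.from_quat([*q[1:],q[0]]).as_matrix()
    print("t",round(o["t"],2),"p",np.round(o["eef_pos"],4),"z",np.round(r[:,2],3),"y",np.round(r[:,1],3),"F",np.round(o["contact_force"],1),"q",np.round(o["q"],3),"w",round(o["gripper_width"],3),"g",round(o["grasp_force"],1));return o
E
python3 - <<'E'
from h import *
s=0.7
S=dict(FL=(442,186),FR=(325,318),RL=(556,247),RR=(447,397),G=(385,290));T=dict(FL=(328,341),FR=(523,310),RL=(308,209),RR=(500,178),G=(425,334))
X={}
for k in S:
    X[k]=tri([ray("scene",np.array(S[k])*s),ray("top",np.array(T[k])*s)]);print(k,X[k].round(4), atz("top",np.array(T[k])*s,.323).round(3))
J=np.array([[-.155,.165],[-.155,-.165],[.072,.165],[.072,-.165]])
W=np.array([X[k][:2] for k in("FL","FR","RL","RR")])
a=J-J.mean(0);b=W-W.mean(0);yaw=np.arctan2((a[:,0]*b[:,1]-a[:,1]*b[:,0]).sum(),(a*b).sum())
c,s_=np.cos(yaw),np.sin(yaw);Rm=np.array([[c,-s_],[s_,c]]);o=W.mean(0)-Rm@J.mean(0);print("yaw",yaw,"o",o,"res",(Rm@J.T).T+o-W)
print("grip jack",Rm.T@(X["G"][:2]-o))
for n,uv,z in(("bottle",(297,356),.15),("mortar",(554,354),.05)):print(n,Rm.T@(atz("top",np.array(uv)*s,z)[:2]-o),atz("top",np.array(uv)*s,z))
E
```

```text
FL [0.5438 0.1609 0.3214] [0.542 0.159 0.323]
FR [ 0.5964 -0.1651  0.3233] [ 0.595 -0.167  0.323]
RL [0.7681 0.1977 0.3227] [0.766 0.196 0.323]
RR [ 0.821  -0.129   0.3246] [ 0.82  -0.131  0.323]
G [ 0.5611 -0.0026  0.1798] [ 0.554 -0.003  0.323]
yaw 0.1605161798270729 o [0.72326106 0.02275211] res [[ 1.21439975e-04 -5.61748709e-05]
 [ 2.63972647e-04  2.32307999e-04]
 [-9.66213874e-05 -5.80305247e-04]
 [-2.88791235e-04  4.04172119e-04]]
grip jack [-0.16413805  0.00094262]
bottle [-0.17041109  0.25049504] [0.51500455 0.24279059 0.15      ]
mortar [-0.24931446 -0.26591998] [ 0.51965295 -0.27959682  0.05      ]
```

{"op": "arm_command", "data": {
  "rows": [
    [[85, 0.3, 0.9, 0.4, -0.2], [85, 0.3, 0.9, 0.4, -0.2], [85, 0.3, 0.9, 0.4, -0.2], [85, 0.3, 0.9, 0.4, -0.2], [85, 0.3, 0.9, 0.4, -0.2], [85, 0.3, 0.9, 0.4, -0.2], [85, 0.3, 0.9, 0.4, -0.2], [85, 0.3, 0.9, 0.4, -0.2], [85, 0.3, 0.9, 0.4, -0.2], [85, 0.3, 0.9, 0.4, -0.2]]
  ]
}}

```text
t: 1.35
eef_pos: [0.3883, -0.1001, 0.4719]
tool_rot: [0.0, 0.997, 0.077, -0.0]
contact_force: [0.9, -0.5, 0.4]
gripper_width: 0.997
grasp_force: 0.0
```

```bash
python3 -c "
from h import *
st()"
```

```text
t 1.35 p [ 0.3883 -0.1001  0.4719] z [-0. -0. -1.] y [ 0.153 -0.988  0.   ] F [ 0.9 -0.5  0.4] q [ 0.59  -0.121 -0.426  1.74  -0.05   1.512 -1.248] w 0.997 g 0.0
```

{"op": "arm_command", "data": {
  "rows": [
    [[85, 0, 0, 1, 0], [85, 0, 0, 1, 0], [85, 0, 0, 1, 0], [85, 0, 0, 1, 0], [85, 0, 0, 1, 0], [85, 0, 0, 1, 0], [85, 0, 0, 1, 0], [85, 0, 0, 1, 0], [85, 0, 0, 1, 0], [85, 0, 0, 1, 0]]
  ]
}}

```text
t: 2.6
eef_pos: [0.4057, -0.1071, 0.7878]
tool_rot: [0.042, 0.988, 0.075, 0.13]
contact_force: [0.2, 0.1, -0.6]
gripper_width: 0.996
grasp_force: 0.0
```

```bash
python3 -c "
from h import *
st()"
```

```text
t 2.6 p [ 0.4057 -0.1071  0.7878] z [ 0.262 -0.063 -0.963] y [ 0.138 -0.985  0.102] F [ 0.2  0.1 -0.6] q [ 1.218 -0.09  -0.93   1.005 -0.089  1.915 -1.18 ] w 0.996 g 0.0
```

{"op": "arm_command", "data": {
  "rows": [
    [[85, 0, 0.9, -0.4, 0], [85, 0, 0.9, -0.4, 0], [85, 0, 0.9, -0.4, 0], [85, 0, 0, 1, 0], [85, 0, 0, 1, 0], [85, 0, 0, 1, 0], [85, 0, 0, 1, 0], [85, 0, 0, 1, 0], [85, 0, 0, -1, 0], [85, 0, 0, -1, 0]]
  ]
}}

```text
t: 3.85
eef_pos: [0.4399, 0.0354, 0.7451]
tool_rot: [0.051, 0.979, 0.078, 0.18]
contact_force: [2.3, 2.9, -2.1]
gripper_width: 0.996
grasp_force: 0.0
```

```bash
python3 -c "
from h import *
st()"
```

```text
t 3.85 p [0.4399 0.0354 0.7451] z [ 0.36  -0.072 -0.93 ] y [ 0.133 -0.983  0.128] F [ 2.3  2.9 -2.1] q [ 1.188 -0.267 -0.998  1.189 -0.213  1.712 -1.321] w 0.996 g 0.0
```

{"op": "arm_command", "data": {
  "rows": [
    [[85, 0, 0, 1, 0.2], [85, 0, 0, 1, 0], [85, 0, 0, 1, 0], [85, 0, 0, 1, 0], [85, 0, 0, 1, 0], [85, 0, 0, 1, 0], [85, 0, 0, 1, 0], [85, 0, 0, 1, 0], [85, 0, 0, -1, 0], [85, 0, 0, -1, 0]]
  ]
}}

```text
t: 5.1
eef_pos: [0.4311, 0.0312, 0.9268]
tool_rot: [0.074, 0.942, 0.088, 0.316]
contact_force: [1.4, 1.2, -0.8]
gripper_width: 0.995
grasp_force: 0.0
```

```bash
python3 -c "
from h import *
st()"
```

```text
t 5.1 p [0.4311 0.0312 0.9268] z [ 0.609 -0.083 -0.789] y [ 0.119 -0.974  0.195] F [ 1.4  1.2 -0.8] q [ 1.254 -0.208 -1.021  0.788 -0.21   1.785 -1.32 ] w 0.995 g 0.0
```

{"op": "arm_command", "data": {
  "rows": [
    [[85, 0, -0.09, -1, 0.12], [85, 0, -0.09, -1, 0.12], [85, 0, -0.09, -1, 0.12], [85, 0, -0.09, -1, 0.12], [85, 0, -0.09, -1, 0.12], [85, 0, -0.09, -1, 0.12], [85, 0, -0.09, -1, 0.12], [85, 0, -0.09, -1, 0.12], [85, 0, -0.09, -1, 0.12], [85, 0, -0.09, -1, 0.12]]
  ]
}}

```text
t: 6.35
eef_pos: [0.4804, -0.0031, 0.5411]
tool_rot: [0.062, 0.947, 0.103, 0.298]
contact_force: [0.0, 0.4, -0.3]
gripper_width: 0.998
grasp_force: 0.0
```

```bash
python3 -c "
from h import *
st()
i=cams.read_camera('wrist');print(P('wrist'))
cv2.imwrite('pics/w1.png',i[:,:,::-1])
np.savez('w1.npz',K=P('wrist')[0],E=P('wrist')[1])"
```

```text
t 6.35 p [ 0.4804 -0.0031  0.5411] z [ 0.577 -0.056 -0.815] y [ 0.159 -0.971  0.179] F [ 0.   0.4 -0.3] q [ 0.117 -0.336 -0.248  1.884  0.068  0.983 -1.516] w 0.998 g 0.0
(array([[314.95256868,   0.        , 273.86124551],
       [  0.        , 314.95256868, 207.15952794],
       [  0.        ,   0.        ,   1.        ]]), array([[ 0.16100687, -0.93382897,  0.31943737,  0.4531454 ],
       [-0.97088794, -0.20802093, -0.11875988,  0.01909264],
       [ 0.17735108, -0.29101673, -0.94013608,  0.67995211],
       [ 0.        ,  0.        ,  0.        ,  1.        ]]))
```

View pics/w1.png

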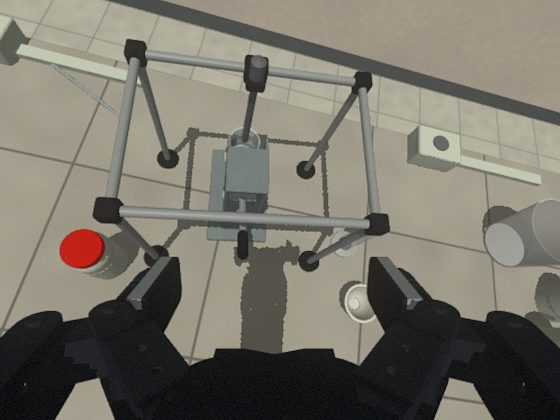

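Wrist: front rail runs (107,210)–(376,224), the black grip spans about (244,233)–(242,258), bottle at (85,250), mortar at (360,302). I'll triangulate the grip with all three views.

Run:
```python
from h import *
w=np.load('w1.npz');W=(w['K'],w['E'])
o=np.array([.72326,.02275]);y=.1605;c,s=np.cos(y),np.sin(y);Rm=np.array([[c,-s],[s,c]])
r=[ray("scene",np.array((385,290))*.7),ray("top",np.array((425,334))*.7),ray("",(243,245),W)]
for k in (r,[r[0],r[2]]):
    X=tri(k);print(X,Rm.T@(X[:2]-o))
# rail check
for X in ([-.155,.165],[-.155,-.165]):print(proj("",[*(Rm@X+o),.323],W))
im=[cv2.resize(cv2.imread('pics/scene0.png')[185:225,245:300],None,fx=7,fy=7,interpolation=2),cv2.resize(cv2.imread('pics/top0.png')[210:250,275:330],None,fx=7,fy=7,interpolation=2)]
cv2.imwrite('pics/c.png',np.hstack(im))
```

```text
[ 0.55687604 -0.0027104   0.17215211] [-0.16831438  0.00145695]
[ 5.55937088e-01 -3.83112448e-04  1.69493320e-01] [-0.16886934  0.00390438]
[[105.09142788 197.78989732]]
[[381.9765742  213.54161377]]
```

View pics/c.png

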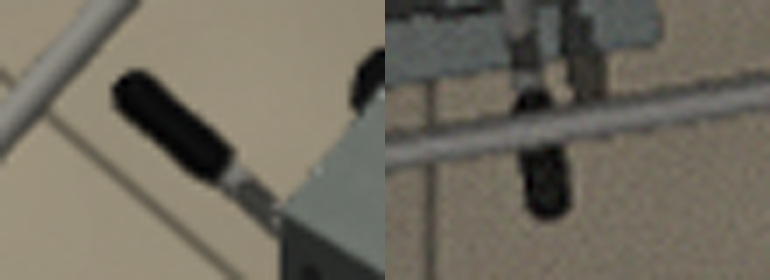

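{"op": "arm_command", "data": {
  "rows": [
    [[85, -0.05, -0.03, -0.36, 0], [85, -0.05, -0.03, -0.36, 0], [85, -0.05, -0.03, -0.36, 0], [85, -0.05, -0.03, -0.36, 0], [85, -0.05, -0.03, -0.36, 0], [85, -0.05, -0.03, -0.36, 0], [85, -0.05, -0.03, -0.36, 0], [85, -0.05, -0.03, -0.36, 0], [85, -0.05, -0.03, -0.36, 0], [85, -0.05, -0.03, -0.36, 0]]
  ]
}}

```text
t: 7.65
eef_pos: [0.4564, -0.0214, 0.3279]
tool_rot: [0.062, 0.947, 0.102, 0.297]
contact_force: [-1.1, 0.2, -0.1]
gripper_width: 0.997
grasp_force: 0.0
```

```bash
python3 -c "
from h import *
st()"
```

```text
t 7.65 p [ 0.4564 -0.0214  0.3279] z [ 0.575 -0.057 -0.816] y [ 0.157 -0.971  0.179] F [-1.1  0.2 -0.1] q [ 0.167 -0.284 -0.301  2.317  0.124  0.5   -1.594] w 0.997 g 0.0
```

Scene crop: grip runs from its tip (125,85) to its root (225,170). Top crop: tip (547,213), root (532,95), crossed by the rail. The move reached the standoff exactly, with about 35° of lean kept.

Run:
```python
from h import *
o=np.array([.72326,.02275]);y=.1605;c,s=np.cos(y),np.sin(y);Rm=np.array([[c,-s],[s,c]])
for a,b in(((125,85),(162,213)),((225,170),(147,95)),((174,127),(154,154))):
    X=tri([ray("scene",np.array(a)/7+[245,185]),ray("top",np.array(b)/7+[275,210])]);print(X.round(4),(Rm.T@(X[:2]-o)).round(4))
i=cams.read_camera('wrist');W=P('wrist');cv2.imwrite('pics/w2.png',i[:,:,::-1])
np.savez('w2.npz',K=W[0],E=W[1])
for X in ([-.155,.165],[-.155,-.165]):print(proj("",[*(Rm@X+o),.323],W))
print(proj("",X,W)) if len(X)==3 else 0
```

```text
[ 0.5418 -0.0053  0.1902] [-0.1836  0.0013]
[5.882e-01 5.000e-04 1.759e-01] [-0.1369 -0.0003]
[ 0.5647 -0.0024  0.183 ] [-0.1606  0.0006]
[[-38.9395283   31.40232483]]
[[504.74570355 102.56119572]]
```

View pics/w2.png

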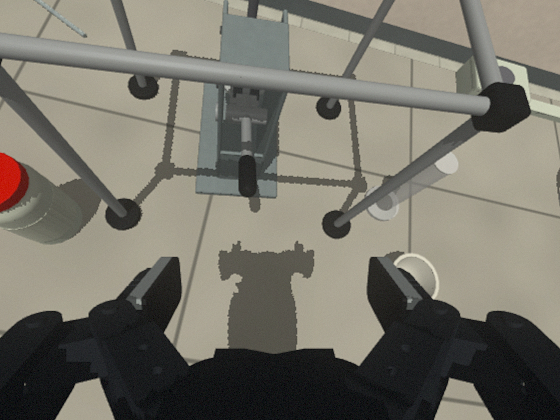

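{"op": "arm_command", "data": {
  "newtons": 30,
  "rows": [
    [[85, 0.187, 0.027, -0.264, 0], [85, 0.187, 0.027, -0.264, 0], [85, 0.187, 0.027, -0.264, 0], [85, 0.187, 0.027, -0.264, 0], [85, 0.187, 0.027, -0.264, 0], [85, 0.187, 0.027, -0.264, 0], [85, 0.187, 0.027, -0.264, 0], [85, 0.187, 0.027, -0.264, 0], [85, 0.187, 0.027, -0.264, 0], [85, 0.187, 0.027, -0.264, 0]]
  ]
}}

```text
t: 8.95
eef_pos: [0.5707, -0.0057, 0.1699]
tool_rot: [0.063, 0.947, 0.102, 0.298]
contact_force: [0.9, -0.1, 0.7]
gripper_width: 0.992
grasp_force: 0.0
```

```bash
python3 -c "
from h import *
st()
i=cams.read_camera('wrist');cv2.imwrite('pics/w3.png',i[:,:,::-1])"
```

```text
t 8.95 p [ 0.5707 -0.0057  0.1699] z [ 0.577 -0.059 -0.815] y [ 0.155 -0.971  0.18 ] F [ 0.9 -0.1  0.7] q [ 0.206  0.216 -0.443  2.305  1.44   0.267 -2.909] w 0.992 g 0.0
```

View pics/w3.png

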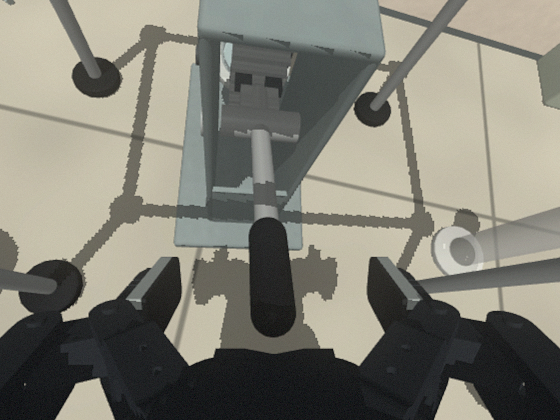

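Grip lies centred between the open fingers, tip at (273,320), root at (265,225). Closing on it, then drawing it up.

{"op": "arm_command", "data": {
  "newtons": 30,
  "rows": [
    [[0, 0, 0, 0, 0], [0, 0, 0, 0, 0], [0, 0, 0, 0, 0], [0, 0, 0, 0, 0], [0, 0, 0, 0, 0], [0, 0, 0, 0, 0], [0, 0.015, 0, 0.04, 0], [0, 0.015, 0, 0.04, 0], [0, 0.015, 0.01, 0.04, 0], [0, 0.015, 0, 0.04, 0]]
  ]
}}

```text
t: 10.25
eef_pos: [0.5686, -0.0045, 0.1742]
tool_rot: [0.061, 0.949, 0.103, 0.292]
contact_force: [2.2, 3.2, -20.7]
gripper_width: 0.207
grasp_force: 34.7
```

```bash
python3 -c "
from h import *
st()"
```

```text
t 10.25 p [ 0.5686 -0.0045  0.1742] z [ 0.567 -0.056 -0.821] y [ 0.16  -0.971  0.176] F [  2.2   3.2 -20.7] q [ 0.215  0.205 -0.451  2.297  1.325  0.266 -2.793] w 0.207 g 34.7
```

```bash
python3 -c "
from h import *
i=cams.read_camera('scene');st();cv2.imwrite('pics/s2.png',cv2.resize(i[100:310,200:400,::-1],None,fx=2.8,fy=2.8,interpolation=2))"
```

```text
t 10.3 p [ 0.5686 -0.0044  0.1744] z [ 0.568 -0.056 -0.821] y [ 0.16  -0.971  0.176] F [  3.7   2.8 -21.5] q [ 0.215  0.205 -0.451  2.297  1.323  0.266 -2.792] w 0.208 g 33.8
```

View pics/s2.png

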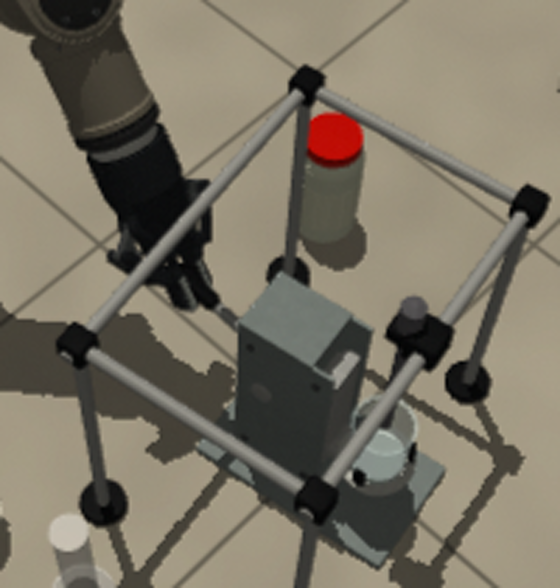

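{"op": "arm_command", "data": {
  "rows": [
    [[0, -0.024, -0.004, -0.083, 0], [0, -0.024, -0.004, -0.083, 0], [0, -0.024, -0.004, -0.083, 0], [0, -0.024, -0.004, -0.083, 0], [0, -0.024, -0.004, -0.083, 0], [0, -0.01, -0.002, -0.083, 0], [0, -0.01, -0.002, -0.083, 0], [0, -0.01, -0.002, -0.083, 0], [0, -0.01, -0.002, -0.083, 0], [0, -0.01, -0.002, -0.083, 0]]
  ]
}}

```text
t: 11.55
eef_pos: [0.5622, -0.0065, 0.1262]
tool_rot: [0.065, 0.949, 0.106, 0.29]
contact_force: [-13.4, -0.7, 30.7]
gripper_width: 0.198
grasp_force: 31.0
```

```bash
python3 -c "
from h import *
st()
i=cams.read_camera('scene');cv2.imwrite('pics/s3.png',cv2.resize(i[210:310,290:400,::-1],None,fx=5,fy=5,interpolation=2))
j=cv2.imread('pics/scene0.png');cv2.imwrite('pics/s03.png',np.hstack([cv2.resize(j[200:320,310:385],None,fx=5,fy=5,interpolation=2),cv2.resize(i[200:320,310:385,::-1],None,fx=5,fy=5,interpolation=2)]))"
```

```text
t 11.55 p [ 0.5622 -0.0065  0.1262] z [ 0.563 -0.063 -0.824] y [ 0.163 -0.969  0.185] F [-13.4  -0.7  30.7] q [ 0.898  0.673 -1.348  2.307  1.7    0.808 -2.951] w 0.198 g 31.0
```

View pics/s03.png

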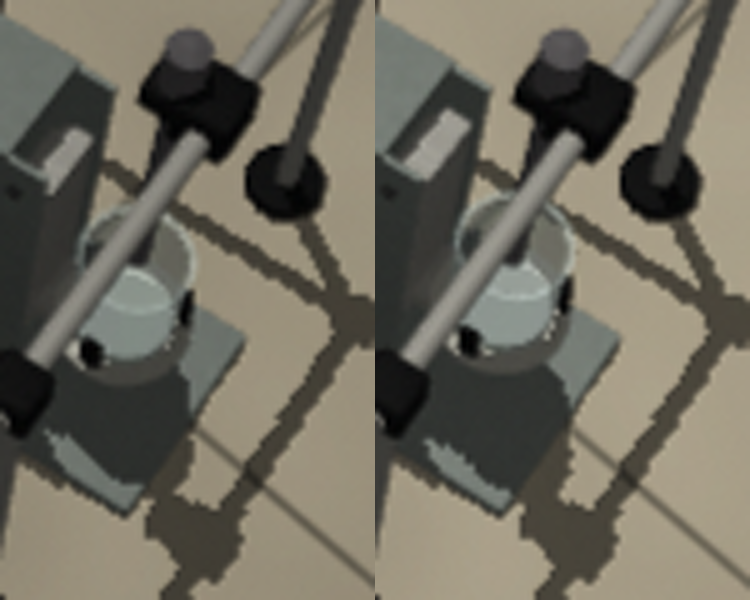

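Beaker rose: rim centre went from about (137,254) to (137,242) in crop pixels, clamp from (92,352) to (93,340). Probe tip is at about (140,265). Working out heights along the beaker's axis.

Run:
```python
from h import *
o=np.array([.72326,.02275]);y=.1605;c,s=np.cos(y),np.sin(y);Rm=np.array([[c,-s],[s,c]])
B=Rm@[.052,0]+o
Z=np.arange(.06,.22,.001);uv=proj("scene",np.c_[np.tile(B,(len(Z),1)),Z])
for z in(.08,.1,.12,.14,.16):print(z,(np.array(uv[np.argmin(abs(Z-z))])-[310,200])*5)
for z in (.06,.08,.1,.12,.14,.16,.18,.2): print(z,proj("top",[*B,z]))
i=cams.read_camera('scene');j=cv2.imread('pics/scene0.png')[:,:,::-1]
def draw(img,z0,zt):
    a=np.linspace(0,2*np.pi,60);im=cv2.resize(img[195:300,300:385],None,fx=4.6,fy=4.6,interpolation=2)[:,:,::-1].copy()
    for z,r,col in((z0+.065,.029,(0,0,255)),(z0,.029,(0,255,0)),(zt,.006,(255,0,0))):
        p=(proj("scene",np.c_[B[0]+r*np.cos(a),B[1]+r*np.sin(a),0*a+z])-[300,195])*4.6
        cv2.polylines(im,[p.astype(int)],True,col,1)
    return im
cv2.imwrite('pics/fit.png',np.hstack([draw(j,.085,.152),draw(i,.1,.152)]))
```

```text
0.08 [115.55856212 315.33051101]
0.1 [119.61488837 299.41313003]
0.12 [123.78143137 283.0632488 ]
0.14 [128.06274515 266.26299697]
0.16 [132.46363811 248.99350593]
0.06 [[284.51841319 163.2033993 ]]
0.08 [[284.44826965 161.94639061]]
0.1 [[284.37592935 160.65001482]]
0.12 [[284.30128744 159.31239314]]
0.14 [[284.22423232 157.93152534]]
0.16 [[284.14464503 156.50527967]]
0.18 [[284.06239866 155.03138198]]
0.2 [[283.97735769 153.50740356]]
```

View pics/fit.png

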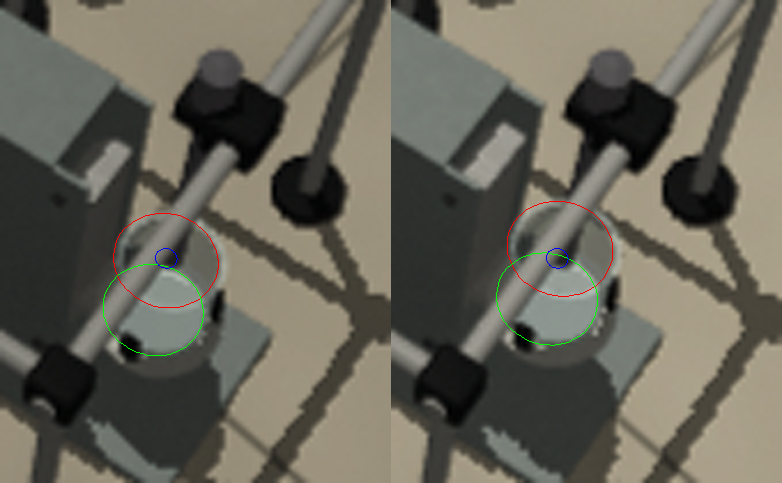

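{"op": "arm_command", "data": {
  "rows": [
    [[0, 0.006, 0.001, 0.083, 0], [0, 0.006, 0.001, 0.083, 0], [0, 0.006, 0.001, 0.083, 0], [0, 0.006, 0.001, 0.083, 0], [0, 0.006, 0.001, 0.083, 0], [0, 0.02, 0.003, 0.083, 0], [0, 0.02, 0.003, 0.083, 0], [0, 0.02, 0.003, 0.083, 0], [0, 0.02, 0.003, 0.083, 0], [0, 0.02, 0.003, 0.083, 0]]
  ]
}}

```text
t: 12.9
eef_pos: [0.5664, -0.0055, 0.172]
tool_rot: [0.063, 0.95, 0.106, 0.285]
contact_force: [13.6, 6.8, -31.4]
gripper_width: 0.199
grasp_force: 38.6
```

```bash
python3 -c "
from h import *
st()"
```

```text
t 12.9 p [ 0.5664 -0.0055  0.172 ] z [ 0.556 -0.06  -0.829] y [ 0.165 -0.97   0.181] F [ 13.6   6.8 -31.4] q [ 0.949  0.53  -1.367  2.259  1.488  0.698 -2.79 ] w 0.199 g 38.6
```

{"op": "arm_command", "data": {
  "rows": [
    [[0, -0.02, -0.003, -0.083, 0], [0, -0.02, -0.003, -0.083, 0], [0, -0.02, -0.003, -0.083, 0], [0, -0.02, -0.003, -0.083, 0], [0, -0.02, -0.003, -0.083, 0], [0, -0.006, -0.001, -0.083, 0], [0, -0.006, -0.001, -0.083, 0], [0, -0.006, -0.001, -0.083, 0], [0, -0.006, -0.001, -0.083, 0], [0, -0.006, -0.001, -0.083, 0]]
  ]
}}

```text
t: 14.15
eef_pos: [0.5609, -0.0069, 0.1252]
tool_rot: [0.066, 0.949, 0.106, 0.288]
contact_force: [-10.2, -0.9, 21.5]
gripper_width: 0.202
grasp_force: 30.6
```

{"op": "arm_command", "data": {
  "rows": [
    [[0, 0.006, 0.001, 0.083, 0], [0, 0.006, 0.001, 0.083, 0], [0, 0.006, 0.001, 0.083, 0], [0, 0.006, 0.001, 0.083, 0], [0, 0.006, 0.001, 0.083, 0], [0, 0.02, 0.003, 0.083, 0], [0, 0.02, 0.003, 0.083, 0], [0, 0.02, 0.003, 0.083, 0], [0, 0.02, 0.003, 0.083, 0], [0, 0.02, 0.003, 0.083, 0]]
  ]
}}

```text
t: 15.4
eef_pos: [0.5657, -0.0057, 0.1718]
tool_rot: [0.064, 0.95, 0.106, 0.285]
contact_force: [6.3, 6.0, -27.1]
gripper_width: 0.199
grasp_force: 38.9
```

Run:
```python
from h import *
st()
i=cams.read_camera('scene');j=cv2.imread('pics/scene0.png')
cv2.imwrite('pics/scene2.png',i[:,:,::-1])
cv2.imwrite('pics/fit2.png',np.hstack([cv2.resize(k[205:290,318:364],None,fx=7,fy=7,interpolation=2) for k in (j,i[:,:,::-1])]))
```

```text
t 15.4 p [ 0.5657 -0.0057  0.1718] z [ 0.556 -0.061 -0.829] y [ 0.165 -0.969  0.182] F [  6.3   6.  -27.1] q [ 0.952  0.534 -1.373  2.26   1.491  0.705 -2.791] w 0.199 g 38.9
```

View pics/fit2.png

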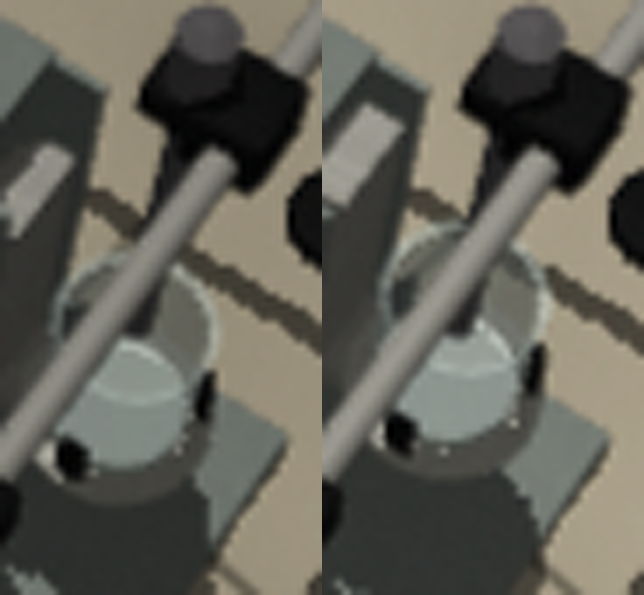

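The carriage is up two teeth (clamp rose 24–28 px), and the probe tip is still about 40–44 mm above the beaker floor. Two more strokes should leave 15–20 mm.

{"op": "arm_command", "data": {
  "rows": [
    [[0, -0.02, -0.003, -0.083, 0], [0, -0.02, -0.003, -0.083, 0], [0, -0.02, -0.003, -0.083, 0], [0, -0.02, -0.003, -0.083, 0], [0, -0.02, -0.003, -0.083, 0], [0, -0.006, -0.001, -0.083, 0], [0, -0.006, -0.001, -0.083, 0], [0, -0.006, -0.001, -0.083, 0], [0, -0.006, -0.001, -0.083, 0], [0, -0.006, -0.001, -0.083, 0]]
  ]
}}

```text
t: 16.7
eef_pos: [0.561, -0.007, 0.1257]
tool_rot: [0.066, 0.949, 0.106, 0.289]
contact_force: [-4.4, -0.8, 8.9]
gripper_width: 0.202
grasp_force: 30.2
```

{"op": "arm_command", "data": {
  "rows": [
    [[0, 0.006, 0.001, 0.083, 0], [0, 0.006, 0.001, 0.083, 0], [0, 0.006, 0.001, 0.083, 0], [0, 0.006, 0.001, 0.083, 0], [0, 0.006, 0.001, 0.083, 0], [0, 0.02, 0.003, 0.083, 0], [0, 0.02, 0.003, 0.083, 0], [0, 0.02, 0.003, 0.083, 0], [0, 0.02, 0.003, 0.083, 0], [0, 0.02, 0.003, 0.083, 0]]
  ]
}}

```text
t: 17.95
eef_pos: [0.5657, -0.0057, 0.1718]
tool_rot: [0.064, 0.95, 0.106, 0.285]
contact_force: [6.5, 3.8, -26.5]
gripper_width: 0.197
grasp_force: 39.0
```

Run:
```python
from h import *
st()
a=cams.read_camera('scene')[:,:,::-1];b=cv2.imread('pics/scene2.png');j=cv2.imread('pics/scene0.png')
g=lambda i:cv2.cvtColor(np.ascontiguousarray(i),6)
# clamp vertical shift by template matching
for n,k in(("s2",b),("now",a)):
    T=g(j)[253:280,322:352];r=g(k)[235:285,318:358];m=cv2.matchTemplate(r,T,5);print(n,cv2.minMaxLoc(m)[1::2],"ref",(4,18))
cv2.imwrite('pics/scene3.png',a)
```

```text
t 17.95 p [ 0.5657 -0.0057  0.1718] z [ 0.556 -0.061 -0.829] y [ 0.165 -0.969  0.182] F [  6.5   3.8 -26.5] q [ 0.953  0.534 -1.374  2.26   1.491  0.705 -2.79 ] w 0.197 g 39.0
s2 (0.8516064882278442, (5, 15)) ref (4, 18)
now (0.7514166831970215, (6, 13)) ref (4, 18)
```

{"op": "arm_command", "data": {
  "rows": [
    [[0, -0.02, -0.003, -0.087, 0], [0, -0.02, -0.003, -0.087, 0], [0, -0.02, -0.003, -0.087, 0], [0, -0.02, -0.003, -0.087, 0], [0, -0.02, -0.003, -0.087, 0], [0, -0.006, -0.001, -0.087, 0], [0, -0.006, -0.001, -0.087, 0], [0, -0.006, -0.001, -0.087, 0], [0, -0.006, -0.001, -0.087, 0], [0, -0.006, -0.001, -0.087, 0]]
  ]
}}

```text
t: 19.25
eef_pos: [0.5617, -0.007, 0.1242]
tool_rot: [0.067, 0.949, 0.106, 0.29]
contact_force: [-17.7, -6.3, 35.6]
gripper_width: 0.203
grasp_force: 32.8
```

{"op": "arm_command", "data": {
  "rows": [
    [[0, 0.006, 0.001, 0.085, 0], [0, 0.006, 0.001, 0.085, 0], [0, 0.006, 0.001, 0.085, 0], [0, 0.006, 0.001, 0.085, 0], [0, 0.006, 0.001, 0.085, 0], [0, 0.02, 0.003, 0.085, 0], [0, 0.02, 0.003, 0.085, 0], [0, 0.02, 0.003, 0.085, 0], [0, 0.02, 0.003, 0.085, 0], [0, 0.02, 0.003, 0.085, 0]]
  ]
}}

```text
t: 20.5
eef_pos: [0.5655, -0.0059, 0.1703]
tool_rot: [0.064, 0.951, 0.106, 0.285]
contact_force: [7.4, 1.5, -27.5]
gripper_width: 0.197
grasp_force: 37.2
```

Run:
```python
from h import *
st()
a=cams.read_camera('scene')[:,:,::-1];cv2.imwrite('pics/scene4.png',a)
cv2.imwrite('pics/fit4.png',np.hstack([cv2.resize(k[205:290,318:358],None,fx=6.5,fy=6.5,interpolation=2) for k in (cv2.imread('pics/scene2.png'),cv2.imread('pics/scene3.png'),a)]))
```

```text
t 20.5 p [ 0.5655 -0.0059  0.1703] z [ 0.555 -0.061 -0.829] y [ 0.165 -0.969  0.182] F [  7.4   1.5 -27.5] q [ 0.954  0.543 -1.378  2.261  1.498  0.713 -2.795] w 0.197 g 37.2
```

View pics/fit4.png

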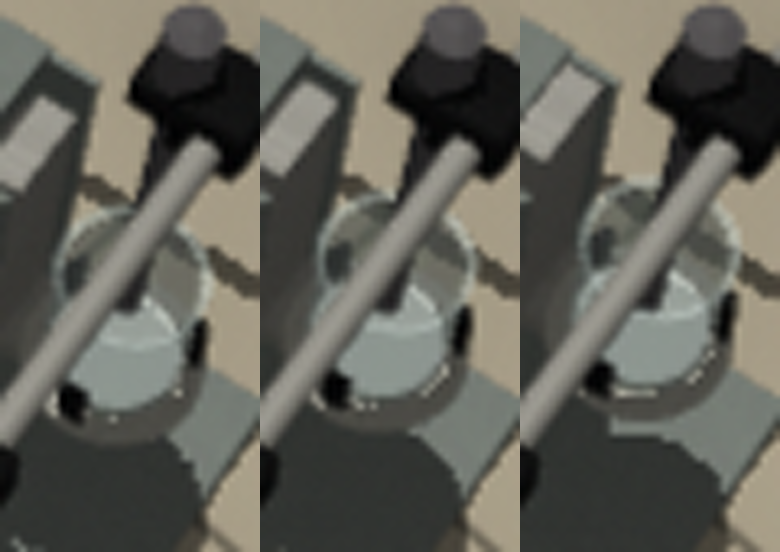

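Each stroke gave one tooth. The tip (about (655,305) in the right panel) is now about 17–24 mm above the floor centre at (645,325): lower half, clear of the bottom. Releasing and backing out.

{"op": "arm_command", "data": {
  "rows": [
    [[85, 0, 0, 0, 0], [85, 0, 0, 0, 0], [85, 0, 0, 0, 0], [85, 0, 0, 0, 0], [85, 0, 0, 0, 0], [85, -0.2, 0, 0.28, 0], [85, -0.2, 0, 0.28, 0], [85, -0.2, 0, 0.28, 0], [85, -0.2, 0, 0.28, 0], [85, -0.2, 0, 0.28, 0]]
  ]
}}

```text
t: 21.8
eef_pos: [0.51, -0.0058, 0.2449]
tool_rot: [0.065, 0.952, 0.108, 0.28]
contact_force: [-1.0, -0.1, -0.7]
gripper_width: 0.996
grasp_force: 0.0
```

{"op": "arm_command", "data": {
  "rows": [
    [[85, -0.2, 0, 0.28, 0], [85, -0.2, 0, 0.28, 0], [85, -0.2, 0, 0.28, 0], [85, -0.2, 0, 0.28, 0], [85, 0, 0, 0.28, 0], [85, 0, 0, 0.2, 0], [85, 0, 0, 0, 0], [85, 0, 0, 0, 0], [85, 0, 0, 0, 0], [85, 0, 0, 0, 0]]
  ]
}}

```text
t: 23.05
eef_pos: [0.4661, -0.0081, 0.3257]
tool_rot: [0.066, 0.954, 0.107, 0.271]
contact_force: [0.7, -0.4, -0.4]
gripper_width: 0.995
grasp_force: 0.0
```

Run:
```python
from h import *
st()
a=cams.read_camera('scene')[:,:,::-1];cv2.imwrite('pics/scene5.png',a[90:390,140:440])
d=cv2.absdiff(np.ascontiguousarray(a),cv2.imread('pics/scene4.png'))[205:290,318:358];print(d.max(),d.mean())
```

```text
t 23.05 p [ 0.4661 -0.0081  0.3257] z [ 0.532 -0.068 -0.844] y [ 0.168 -0.968  0.184] F [ 0.7 -0.4 -0.4] q [ 0.831 -0.292 -0.845  2.243 -0.233  0.542 -1.238] w 0.995 g 0.0
10 5.17843137254902
```

View pics/scene5.png

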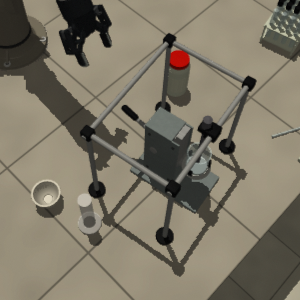

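The handle at (130,113) is free and up, the gripper is clear, and the bottle, cylinder and mortar stand where they were. The beaker has not moved since release.

```bash
python3 -c "
from station import job
print(job.hand_in())"
```

```text
the job is handed in; nothing more can be done
None
```

Four full strokes raised the beaker four teeth; from the camera pictures the probe tip hangs about 20 mm above its floor (within a few millimetres), so in the lower half and clear of the bottom. The handle is released, nothing else was moved, and I handed the job in at about 23 s without getting a verdict back.

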